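# Fetch the dosing cup from behind the detergent bottles

### The job

Clear both detergent bottles off their pads and stand them on the dark ribbed side mat; only then fetch, from behind them, the dosing cup that fits down into the round well of the white dispenser and set it upright in the well, fully down. After that stand each bottle back wholly on the pad of its own colour. Keep the bottles upright all the time, and leave the other cup, the jar and the bowl where they are.

Things in the scene. Friction and masses are not known exactly. Their poses are not given: they have to be found in the camera images.
- bottle_blue: Blue detergent bottle with a pale label band: round, 62 mm diameter, 160 mm tall with a round white cap on top (cap 36 mm diameter, from 122 to 160 mm above the foot), about 0.25 kg. Origin: centre of the underside, z up along the bottle. Starts on the blue pad.
- bottle_green: Green detergent bottle with a pale label band: round, 62 mm diameter, 160 mm tall with a round white cap on top (cap 36 mm diameter, from 122 to 160 mm above the foot), about 0.25 kg. Origin: centre of the underside, z up along the bottle. Starts on the green pad.
- cup_orange: Orange dosing cup, open at the top, 60 mm tall, wall 3 mm, 38 mm diameter at the foot, 44 mm at 15 mm up, 46 mm at the rim; 50 g. Origin: centre of the underside, z up. Stands upright on the shallow metal tray, in the row behind (beyond, further from the robot) the bottles; left or right in that row changes.
- cup_yellow: Yellow dosing cup, open at the top, 60 mm tall, wall 3 mm, 59 mm diameter at the foot, 62 mm at the rim; 50 g. Origin: centre of the underside, z up. Stands beside the orange cup in the row behind the bottles, centres about 116 mm apart.
- pad_blue: Blue round pad, 90 mm diameter, 4 mm thick, fixed in the shallow metal tray (220 x 280 mm, 4 mm floor, lip 10 mm above the counter). Origin: centre of its underside, 4 mm above the counter; z up, x and y along the tray's sides: the cups' row lies about 77 mm from the pads' row in the pad's +x, and the two pads lie 116 mm apart along y.
- pad_green: Green round pad, just like the blue one and beside it; blue and green change sides from start to start.
- side_mat: Dark rubber mat with grey ribs, 220 mm (its x) by 130 mm (its y), 6 mm thick, fixed on the counter left or right of the metal tray. Origin: centre of the underside, z up. Room for both bottles side by side along x.
- dispenser: White lift-out washer dispenser, a fixed block 120 x 120 mm, 40 mm high, on the other side of the tray from the mat, with a round blind well in the centre of its top: 54 mm diameter, 28 mm deep (well floor 12 mm above the block's underside), with a 2 mm chamfer. Origin: centre of the block's underside, on the well's axis, z up.
- jar: Amber glass jar with red lid, 72 mm diameter, 85 mm tall, standing on the counter; a bystander. Origin: centre of the underside.
- bowl: Small blue ceramic soap bowl, empty, 84 mm diameter, 40 mm tall, standing on the counter; a bystander. Origin: centre of the underside.

How it is judged:
By the outcome, as a careful person would: the job done as asked, in the order asked, and still so for the second after the job is handed in, with the robot touching nothing.
It also fails if it takes over 109 s, if anything falls off the work surface, if the arm or the gripper's body presses on something with over 40 N, if the wrist force passes 120 N, or if a joint passes its speed limit or range.

### The arm

A 6-joint arm with a two-finger parallel gripper is mounted at the origin on the work surface. World frame = base frame: x ahead of the robot, y to its left, z up, the work surface at z = 0. Lengths are in m, angles in degrees, forces in N, time in s.
With the tool pointing down it reaches from about 0.25 to 0.725 m from the base axis. Payload 9.7 kg.
Tool frame: the origin (TCP) lies between the finger pads; the fingertips stand 25 mm ahead of it and the grasp point (between the pads) lies 6 mm ahead of it; z points along the fingers, y is the line along which they close (so a half turn about z gives the same grasp; the last joint's range is limited). The gripper opens to 85 mm and grips with 20 to 120 N. Pads are 22 mm wide; open, the fingers measure 114 mm over their backs; the gripper's body (76 mm by 85 mm) begins 54 mm behind the grasp point. The pads swing forward as they close: fully open they stand 13 mm farther back than shut.
Start: joints at [73.109, 4.979, 10.078, 95.1, 0, 90], TCP at [0.16, 0.526, 0.256] pointing down, gripper open.
Joint ranges: [-179.16, 179.16], [-48.56, 103.87], [-65.8, 70.77], [-126.05, 130.52], [-82.76, 87.17], [-180, 180]. Speed limits (degrees/s): [127.2, 127.2, 147.25, 180, 180, 180].

### API

Orientations are given as [roll, pitch, yaw] about the fixed x, y, z axes, in that order (R = Rz(yaw) Ry(pitch) Rx(roll)).
In Python, from workcell import bot gives the robot as it stands.
- The arm moves only by the shell command python3 drive.py 'ROWS' [FORCE]. ROWS is a JSON list of rows, 1 to 5 of them, each of 5 numbers: dx, dy, dz in m, then a turn about the tool's z in degrees, then the finger opening in m; each row is the pose to reach, as a shift and turn from the pose commanded when the command began, along the tool's axes at that moment; what a row does not reach only later rows make up. A row lasts 1/12 s, in which the tool goes at most 0.0417 m and 7.16 degrees, less where a joint would pass 70% of its speed; a pose out of reach is approached as far as the arm can. The fingers move at their own pace and stop on an object; FORCE is the grip in N (left out, the last holds). Time passes only in rows, so rows that do not move let the fingers close. It prints the time, the measured TCP pose, the force, the opening and the grip force at its end. Input that does not fit is refused with a message, and nothing moves.
- bot.get_obs(): the state, without advancing time (a new reading comes with each control period).
- bot.camera(name): name is "scene" or "side" or "wrist"; returns the picture (400x640x3 uint8, blue, green, red); there is no depth.
- bot.camera_info(name): a dict with "mtx" (3x3 intrinsics, pixels), "k1" (the pictures are not rectified: a ray, as slopes to the right and down, at radius r is drawn at 1 + k1 r^2 times it, then the intrinsics apply), "extrinsics" (4x4, takes a point from camera to world coordinates). Camera axes: x right, y down, z forward; pixel columns grow to the right and rows downward; lengths in m; the calibration is good to about 2 mm. A picture is of the moment at which its call begins: read the wrist's pose just before it. camera_info takes no time and is no camera call; for the wrist camera it gives the pose at the moment of the call.
- bot.job_done(): hands the job in; it is judged then, once.
The state is a dict: "time": time; "q": joint angles; "qd": joint speeds; "joint_efforts": joint torques, N m; "ee_pos": TCP position; "tcp_rot": TCP orientation; "wrist_force": force on the tool from outside, world axes, zero at the start; "torque": the same for the moment, N m; "opening": finger opening in m; "grasp_force": force on a finger pad.
Only numpy, scipy, OpenCV 4.12 (cv2) and the standard library are available. Lean on these libraries where they do the work, as an engineer would, in place of code of your own. Each camera call takes 0.05 s, during which the arm holds its last target. There are 200 camera calls.

## Working session

There is one attempt and no reset: what is moved stays moved. The work goes in short steps, Python scripts to look and compute and a shell command to move; the robot and the scene stay as the last step left them, time stands still between calls to the robot, and variables do not carry over. Pictures are saved under pics/ and viewed, at most 14 in all, crops included, and the job is handed in when it is done.

```bash
ls; mkdir -p pics
python3 - <<'E'
from workcell import bot
import cv2,numpy as np
o=bot.get_obs();print(o['time'],o['ee_pos'],o['tcp_rot'],o['opening'])
for n in ['scene','side']:
    im=bot.camera(n);cv2.imwrite(f'pics/{n}0.png',im)
    i=bot.camera_info(n);print(n,i)
E
```

```text
drive.py
pics
workcell.py
0.0 [0.15973169 0.52608732 0.25555407] [-1.79921247e+02 -2.64519196e-04  1.63108098e+02] 0.08585273826115146
scene {'mtx': array([[488.47736462,   0.        , 316.26369432],
       [  0.        , 488.47736462, 198.15347607],
       [  0.        ,   0.        ,   1.        ]]), 'k1': 0.025207056919740234, 'extrinsics': array([[ 0.88051287,  0.4076955 , -0.24182941,  0.79866948],
       [ 0.47399939, -0.75226274,  0.45763014, -0.45008068],
       [ 0.00465449, -0.51757622, -0.85562444,  0.86506273],
       [ 0.        ,  0.        ,  0.        ,  1.        ]])}
side {'mtx': array([[498.59152638,   0.        , 316.2478869 ],
       [  0.        , 498.59152638, 198.21314527],
       [  0.        ,   0.        ,   1.        ]]), 'k1': -0.004471091317658837, 'extrinsics': array([[ 0.94415472, -0.26461918,  0.19633785,  0.35563633],
       [-0.329289  , -0.73630369,  0.59112234, -0.6093106 ],
       [-0.01185802, -0.62276284, -0.7823208 ,  0.84661651],
       [ 0.        ,  0.        ,  0.        ,  1.        ]])}
```

View pics/scene0.png

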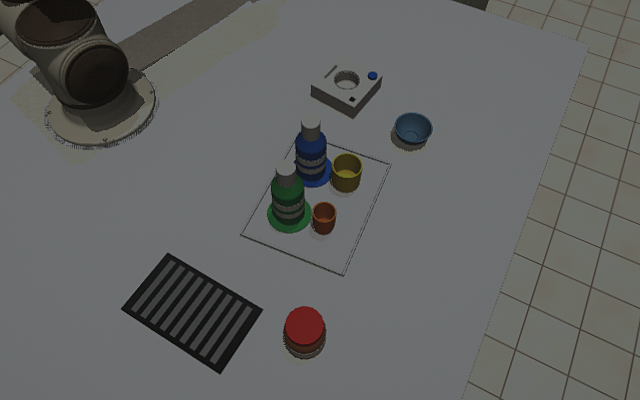

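View pics/side0.png

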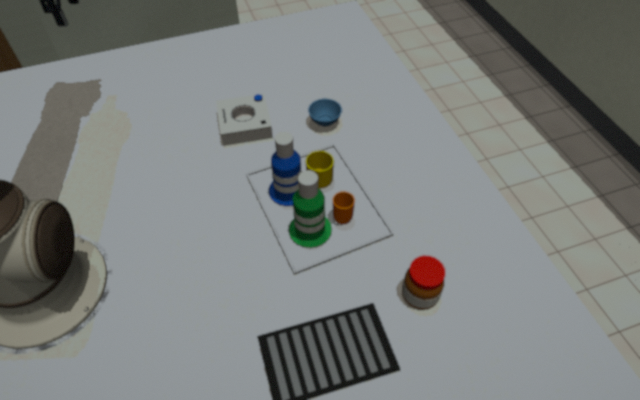

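Scene view: green bottle (288,195), blue (311,155), orange cup (323,217), yellow (347,172), dispenser well (346,79), mat (192,312), jar (305,328), bowl (413,128). In the side view: well (243,113), mat (327,350), orange cup (343,207).

```bash
cat > h.py <<'E'
import cv2,numpy as np
from workcell import bot
def rays(info,px):
    px=np.asarray(px,float).reshape(-1,1,2)
    k=np.array([info['k1'],0,0,0,0.])
    n=cv2.undistortPoints(px,info['mtx'],k).reshape(-1,2)
    E=info['extrinsics'];d=np.c_[n,np.ones(len(n))]@E[:3,:3].T
    return E[:3,3],d
def plane(info,px,z):
    c,d=rays(info,px);return (c+d*((z-c[2])/d[:,2])[:,None])[:,:2]
def tri(infos,pxs):
    A=np.zeros((3,3));b=np.zeros(3);L=[]
    for i,p in zip(infos,pxs):
        c,d=rays(i,p);d=d[0]/np.linalg.norm(d[0]);P=np.eye(3)-np.outer(d,d);A+=P;b+=P@c;L.append((P,c))
    x=np.linalg.solve(A,b);return x,[round(float(np.linalg.norm(P@(x-c)))*1000,1) for P,c in L]
def hsvmask(im,h0,h1,s=90,v=30,big=True,v1=255):
    m=cv2.inRange(cv2.cvtColor(im,cv2.COLOR_BGR2HSV),(h0,s,v),(h1,255,v1))
    if big:
        n,l,st,_=cv2.connectedComponentsWithStats(m)
        m=(l==1+st[1:,4].argmax()).astype(np.uint8)*255
    return m
def circfit(p):
    A=np.c_[2*p,np.ones(len(p))];s=np.linalg.lstsq(A,(p**2).sum(1),rcond=None)[0]
    return s[:2],np.sqrt(s[2]+s[:2]@s[:2])
def totool(dw,R):  # world shift -> tool axes
    from scipy.spatial.transform import Rotation as Ro
    return Ro.from_euler('xyz',R,degrees=True).as_matrix().T@np.asarray(dw)
E
python3 - <<'E'
from h import *
for n,c in [('scene',(225,50,400,280)),('side',(205,85,400,280))]:
    im=cv2.imread(f'pics/{n}0.png');h=cv2.cvtColor(im,cv2.COLOR_BGR2HSV)
    P={'scene':[(311,140),(325,176),(290,190),(272,222),(323,225),(347,183)],'side':[(286,160),(275,196),(309,202),(325,236),(343,215),(320,178)]}[n]
    print(n,[h[y,x].tolist() for x,y in P])
    x0,y0,x1,y1=c;cr=cv2.convertScaleAbs(im[y0:y1,x0:x1],alpha=1.7 if n=='scene' else 1);cv2.imwrite(f'pics/{n}c.png',cv2.resize(cr,None,fx=2.5,fy=2.5,interpolation=cv2.INTER_CUBIC))
E
```

```text
scene [[30, 15, 50], [110, 184, 93], [66, 138, 59], [66, 144, 69], [9, 154, 53], [21, 146, 54]]
side [[109, 210, 102], [109, 221, 67], [68, 211, 86], [70, 215, 101], [12, 235, 76], [26, 255, 74]]
```

View pics/scenec.png

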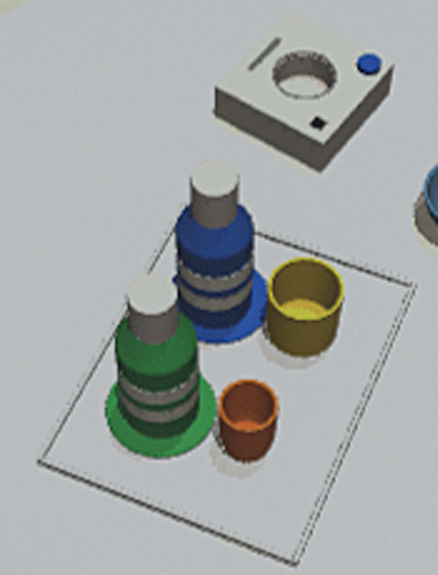

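View pics/sidec.png

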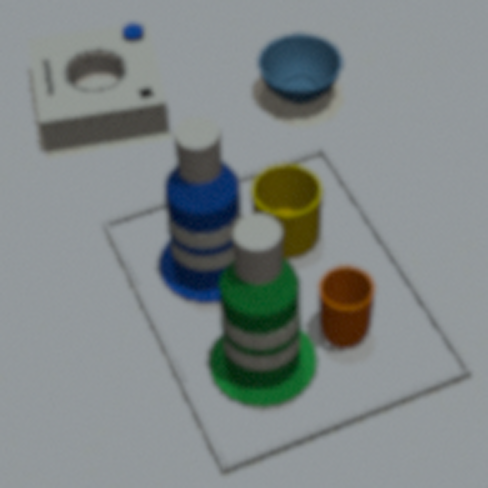

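The crops show cap tops, cup rims, the well and pads clearly (scene/side full-frame: blue cap (311,121.6)/(285,139), green cap (285.8,167.2)/(308.2,177.8), well (346.6,79.2)/(243.4,113.4)).

Run:
```python
from h import *
np.set_printoptions(precision=4,suppress=True)
I=[bot.camera_info(n) for n in('scene','side')]
ims=[cv2.imread(f'pics/{n}0.png') for n in('scene','side')]
for k,a,b in [('blue cap',(311,121.6),(285,139)),('green cap',(285.8,167.2),(308.2,177.8)),('well',(346.6,79.2),(243.4,113.4)),('orange rim',(324.2,210),(343.8,200.6)),('yel rim',(347.4,164.4),(319.8,160.6)),('jar lid',(305,326),(427,271))]:
    print(k,*tri(I,[a,b]))
for i,im in zip(I,ims):
    # mat corners: dark big blob
    g=cv2.cvtColor(im,cv2.COLOR_BGR2GRAY)
    roi=np.zeros_like(g);
    if i is I[0]: roi[245:380,110:275]=255
    else: roi[295:,245:410]=255
    m=cv2.morphologyEx(((g<0.55*np.median(g[roi>0])) if False else (g<55)).astype(np.uint8)*255&roi,cv2.MORPH_CLOSE,np.ones((11,11)))
    c=max(cv2.findContours(m,0,1)[0],key=cv2.contourArea)
    r=cv2.minAreaRect(plane(i,c,0.006).astype(np.float32)*1000);print('mat',r)
    for nm,h0,h1 in [('blue',100,125),('green',55,80)]:
        roi2=np.zeros_like(g);roi2[120:262,230:350]=255
        m=hsvmask(im,h0,h1,90,30,False)&roi2
        n,l,st,_=cv2.connectedComponentsWithStats(m);m=(l==1+st[1:,4].argmax()).astype(np.uint8)
        c=max(cv2.findContours(m,0,1)[0],key=cv2.contourArea).reshape(-1,2)
        p=plane(i,c,0.008)
        # hull; ransac circle r=.045
        best=(0,)
        rng=np.random.default_rng(0)
        for _ in range(3000):
            cc,r=circfit(p[rng.choice(len(p),3,False)])
            if abs(r-.045)<.003:
                k=abs(np.linalg.norm(p-cc,axis=1)-r)<.0015
                if k.sum()>best[0]: best=(k.sum(),k)
        if best[0]: print('pad',nm,best[0],*circfit(p[best[1]]))
```

```text
blue cap [0.5166 0.0602 0.1705] [1.0, 1.0]
green cap [ 0.5269 -0.0494  0.1711] [0.4, 0.4]
well [0.4781 0.2999 0.0463] [1.5, 1.5]
orange rim [ 0.6001 -0.0426  0.0685] [2.6, 2.6]
yel rim [0.5913 0.0732 0.069 ] [0.9, 0.9]
jar lid [ 0.6758 -0.2523  0.0837] [0.5, 0.5]
mat ((469.0693664550781, -302.81280517578125), (130.05426025390625, 221.05677795410156), 87.65914916992188)
pad blue 27 [0.4725 0.1181] 0.042273498455284865
pad green 85 [ 0.5243 -0.0481] 0.043195490249288745
mat ((470.730712890625, -306.01019287109375), (134.72508239746094, 217.00698852539062), 87.5039291381836)
pad blue 22 [0.5325 0.1455] 0.04235202000226429
pad green 77 [ 0.5273 -0.0472] 0.042337687972542254
```

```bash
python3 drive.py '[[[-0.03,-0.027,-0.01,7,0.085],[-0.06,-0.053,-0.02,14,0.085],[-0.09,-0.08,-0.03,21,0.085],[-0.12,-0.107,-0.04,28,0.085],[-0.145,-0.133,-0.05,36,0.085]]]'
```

```text
refused: ROWS must be a list of rows, each a list of 5 numbers. Nothing was moved.
```

Nothing moved. I misread the format; it is a list of rows, each a list of 5 numbers. Resending.

```bash
python3 drive.py '[[-0.03,-0.027,-0.01,7,0.085],[-0.06,-0.053,-0.02,14,0.085],[-0.09,-0.08,-0.03,21,0.085],[-0.12,-0.107,-0.04,28,0.085],[-0.145,-0.133,-0.05,36,0.085]]'
python3 drive.py '[[-0.04,0,-0.01,7,0.085],[-0.08,0,-0.03,14,0.085],[-0.12,0,-0.05,21,0.085],[-0.16,0,-0.06,28,0.085],[-0.2,0,-0.07,35,0.085]]'
python3 - <<'E'
from h import *
o=bot.get_obs();print(o['time'],o['ee_pos'],o['tcp_rot'],o['q'])
i=bot.camera_info('wrist');print(i['extrinsics'],i['mtx'])
E
```

```text
time: 0.52
ee_pos: [0.2605, 0.355, 0.3064]
tcp_rot: [-180.0, 0.0, 127.6]
wrist_force: [0.5, -0.4, 0.7]
opening: 0.0853
grasp_force: 0.0
time: 0.93
ee_pos: [0.3805, 0.2014, 0.3761]
tcp_rot: [179.9, -0.0, 92.6]
wrist_force: [0.8, 1.3, -0.4]
opening: 0.0852
grasp_force: 0.0
0.9333 [0.38050063 0.20138713 0.37605873] [ 1.79947003e+02 -2.84915522e-02  9.26251017e+01] [ 2.78889734e+01 -6.65372187e+00  1.23522724e+01  1.08945907e+02
  3.14796860e-03  1.15263886e+02]
[[ 0.99890319  0.04446965  0.01465802  0.3765768 ]
 [ 0.04678855 -0.96002582 -0.2759733   0.27132487]
 [ 0.00179964  0.27635644 -0.96105353  0.49311455]
 [ 0.          0.          0.          1.        ]] [[291.0105336    0.         321.49080403]
 [  0.         291.0105336  200.55763873]
 [  0.           0.           1.        ]]
```

```bash
python3 - <<'E'
from h import *
import pickle
i=bot.camera_info('wrist');im=bot.camera('wrist');cv2.imwrite('pics/w1.png',im);pickle.dump(i,open('w1.pkl','wb'))
E
python3 drive.py '[[-0.04,0.03,0,2.6,0.085],[-0.08,0.06,0,2.6,0.085],[-0.12,0.09,0,2.6,0.085],[-0.12,0.09,0,2.6,0.085]]'
python3 - <<'E'
from h import *
import pickle
i=bot.camera_info('wrist');im=bot.camera('wrist');cv2.imwrite('pics/w2.png',im);pickle.dump(i,open('w2.pkl','wb'))
cv2.imwrite('pics/w12.png',np.vstack([cv2.imread('pics/w1.png'),im])[::1])
E
python3 -c "
import cv2;a=cv2.imread('pics/w12.png');cv2.imwrite('pics/w12s.png',cv2.resize(a,(480,600)))"
```

```text
time: 1.32
ee_pos: [0.4776, 0.0851, 0.3743]
tcp_rot: [-180.0, 0.0, 90.3]
wrist_force: [0.7, 0.5, -0.6]
opening: 0.0851
grasp_force: 0.0
```

View pics/w12s.png

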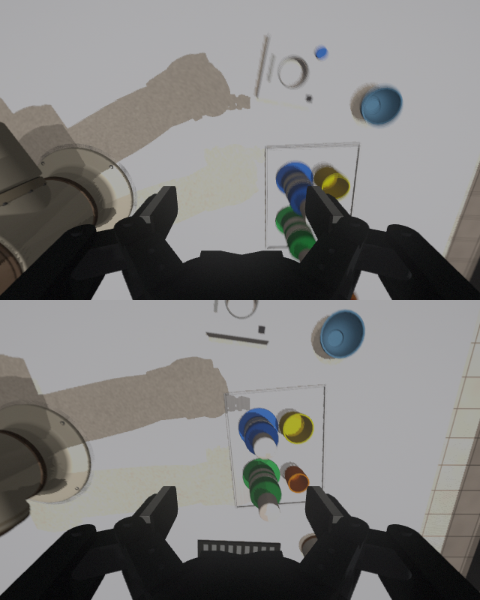

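Top: well ring at (389,96) full-res in w1; bottom (w2): blue pad (343,170), green pad (350,232), yellow cup (393,170), orange (396,238).

Run:
```python
from h import *
import pickle
np.set_printoptions(precision=4,suppress=True)
a=cv2.imread('pics/w1.png');b=cv2.imread('pics/w2.png')
c=np.hstack([cv2.resize(a[50:150,330:450],(720,600))[:, :400*1] if False else cv2.resize(a[60:130,350:430],(400,350),interpolation=2),cv2.resize(b[205:275,355:435],(400,350),interpolation=2)])
cv2.imwrite('pics/c3.png',c)
i2=pickle.load(open('w2.pkl','rb'))
rng=np.random.default_rng(0)
def rans(p,r0,tol,t=.001):
    best=(0,)
    for _ in range(4000):
        cc,r=circfit(p[rng.choice(len(p),3,False)])
        if abs(r-r0)<tol:
            k=abs(np.linalg.norm(p-cc,axis=1)-r)<t
            if k.sum()>best[0]: best=(k.sum(),k)
    return (best[0],len(p),*circfit(p[best[1]])) if best[0] else None
roi=np.zeros(b.shape[:2],np.uint8);roi[130:290,300:440]=255
for nm,h0,h1,z,r in [('blue',100,125,.008,.045),('green',50,85,.008,.045),('orange',3,15,.064,.023),('yellow',20,33,.064,.031)]:
    m=hsvmask(b,h0,h1,80,25,False)&roi
    l=cv2.connectedComponentsWithStats(m);m=(l[1]==1+l[2][1:,4].argmax()).astype(np.uint8)
    p=plane(i2,max(cv2.findContours(m,0,1)[0],key=cv2.contourArea).reshape(-1,2),z)
    print(nm,rans(p,r,.003))
```

```text
blue (np.int64(105), 192, array([0.5154, 0.0683]), np.float64(0.04361806628073798))
green (np.int64(39), 140, array([ 0.5441, -0.0966]), np.float64(0.04283978039695192))
orange (np.int64(63), 164, array([ 0.5998, -0.0377]), np.float64(0.02184411961522732))
yellow (np.int64(78), 123, array([0.5897, 0.0773]), np.float64(0.030083340985396157))
```

View pics/c3.png

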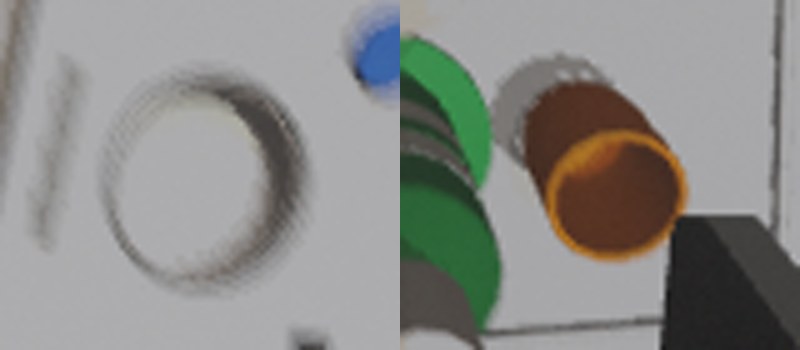

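Crop left: well rim centre ≈ w1 (391,96.4); right: orange rim centre ≈ w2 (398.5,244).

```bash
python3 drive.py '[[-0.012,0.019,0.035,0,0.085],[-0.024,0.038,0.07,0,0.085],[-0.024,0.038,0.07,0,0.085],[-0.024,0.038,0.07,0,0.085]]'
python3 - <<'E'
from h import *
import pickle
np.set_printoptions(precision=4,suppress=True)
i1,i2=[pickle.load(open(f'w{k}.pkl','rb')) for k in(1,2)]
print('well w1',plane(i1,[(391,96.4)],.04),'orange w2',plane(i2,[(398.5,244)],.064))
S=[bot.camera_info(n) for n in('scene','side')]
print('scene,side well',plane(S[0],[(346.6,79.2)],.04),plane(S[1],[(243.4,113.4)],.04))
print('orange',plane(S[0],[(324.2,210)],.064),plane(S[1],[(343.8,200.6)],.064))
print('caps',plane(S[0],[(311,121.6),(285.8,167.2)],.168),plane(S[1],[(285,139),(308.2,177.8)],.168))
i=bot.camera_info('wrist');im=bot.camera('wrist');cv2.imwrite('pics/w3.png',im);pickle.dump(i,open('w3.pkl','wb'))
E
```

```text
time: 1.7
ee_pos: [0.5136, 0.0636, 0.3026]
tcp_rot: [-179.7, 0.0, 90.3]
wrist_force: [-0.0, -0.2, 0.6]
opening: 0.0853
grasp_force: 0.0
well w1 [[0.4781 0.3051]] orange w2 [[ 0.6009 -0.0397]]
scene,side well [[0.4748 0.3076]] [[0.4792 0.3048]]
orange [[ 0.5978 -0.0375]] [[ 0.6018 -0.0423]]
caps [[ 0.5151  0.0632]
 [ 0.5255 -0.0472]] [[ 0.5173  0.0613]
 [ 0.5278 -0.0473]]
```

View pics/w3.png

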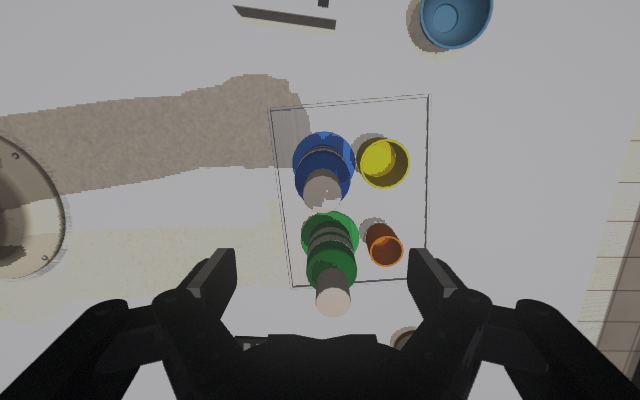

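w3: blue cap top ≈ (322,191), green cap top ≈ (333,302), orange rim (386,251), bowl at top right.

Run:
```python
from h import *
import pickle
np.set_printoptions(precision=4,suppress=True)
i=pickle.load(open('w3.pkl','rb'));b=cv2.imread('pics/w3.png')
print('caps',plane(i,[(322,191),(333,302)],.168),'orange',plane(i,[(386,251)],.064))
rng=np.random.default_rng(0)
def rans(p,r0,tol,t=.001):
    best=(0,)
    for _ in range(4000):
        cc,r=circfit(p[rng.choice(len(p),3,False)])
        if abs(r-r0)<tol:
            k=abs(np.linalg.norm(p-cc,axis=1)-r)<t
            if k.sum()>best[0]: best=(k.sum(),k)
    return (best[0],len(p),*circfit(p[best[1]])) if best[0] else None
roi=np.zeros(b.shape[:2],np.uint8);roi[120:295,285:420]=255
for nm,h0,h1,z,r in [('blue',100,125,.008,.045),('green',50,85,.008,.045),('orange',3,15,.064,.023),('yellow',20,33,.064,.031)]:
    m=hsvmask(b,h0,h1,80,25,False)&roi
    m=cv2.morphologyEx(m,cv2.MORPH_CLOSE,np.ones((3,3)))
    l=cv2.connectedComponentsWithStats(m);m=(l[1]==1+l[2][1:,4].argmax()).astype(np.uint8)
    p=plane(i,max(cv2.findContours(m,0,1)[0],key=cv2.contourArea).reshape(-1,2),z)
    print(nm,rans(p,r,.003))
```

```text
caps [[ 0.513   0.07  ]
 [ 0.5248 -0.0445]] orange [[ 0.5991 -0.0385]]
blue (np.int64(126), 240, array([0.5145, 0.0696]), np.float64(0.04390246551192599))
green (np.int64(106), 418, array([ 0.525 , -0.0455]), np.float64(0.04369480524776591))
orange (np.int64(46), 122, array([ 0.599 , -0.0379]), np.float64(0.02034057955708784))
yellow (np.int64(105), 149, array([0.5892, 0.0783]), np.float64(0.030333676773865174))
```

```bash
python3 drive.py '[[0.004,0,0.035,0,0.085],[0.004,0,0.07,0,0.085],[0.004,0,0.105,0,0.085],[0.004,0,0.13,0,0.085],[0.004,0,0.141,0,0.085]]' 40
python3 drive.py '[[0,0,0,0,0.085],[0,0,0,0,0.03],[0,0,0,0,0.03],[0,0,0,0,0.03],[0,0,0,0,0.03]]' 40
python3 drive.py '[[0,0,0,0,0.03],[0,0,0,0,0.03],[0,0,0,0,0.03],[0,0,0,0,0.03]]' 40
```

```text
time: 2.17
ee_pos: [0.5129, 0.0687, 0.1625]
tcp_rot: [-179.9, 0.0, 90.4]
wrist_force: [-0.8, 0.6, -0.4]
opening: 0.0849
grasp_force: 0.0
time: 2.58
ee_pos: [0.5147, 0.0682, 0.1657]
tcp_rot: [179.9, -0.0, 90.4]
wrist_force: [-3.5, -0.6, 2.1]
opening: 0.0381
grasp_force: 1.3
time: 2.92
ee_pos: [0.5145, 0.0681, 0.1657]
tcp_rot: [179.9, -0.0, 90.3]
wrist_force: [-2.0, -0.4, 7.6]
opening: 0.035
grasp_force: 39.4
```

```bash
python3 drive.py '[[0,0,-0.03,0,0.03],[0,0,-0.07,0,0.03],[0,0,-0.11,0,0.03],[0,0,-0.15,0,0.03],[0,0,-0.18,0,0.03]]' 40
python3 drive.py '[[-0.03,-0.008,0,0,0.03],[-0.07,-0.019,0,0,0.03],[-0.11,-0.03,0,0,0.03],[-0.15,-0.041,0,0,0.03],[-0.185,-0.05,0,0,0.03]]' 40
python3 drive.py '[[-0.035,-0.01,0,0,0.03],[-0.075,-0.02,0,0,0.03],[-0.115,-0.03,0,0,0.03],[-0.155,-0.041,0,0,0.03],[-0.185,-0.05,0,0,0.03]]' 40
python3 drive.py '[[0,0,0.03,0,0.03],[0,0,0.07,0,0.03],[0,0,0.11,0,0.03],[0,0,0.14,0,0.03],[0,0,0.16,0,0.03]]' 40
python3 - <<'E'
from h import *
o=bot.get_obs();print(o['ee_pos'],o['q'])
im=bot.camera('side');cv2.imwrite('pics/s1.png',im[60:400,150:500])
E
```

```text
time: 3.33
ee_pos: [0.5138, 0.068, 0.3476]
tcp_rot: [179.9, -0.0, 90.3]
wrist_force: [0.2, 0.9, -2.7]
opening: 0.035
grasp_force: 42.2
time: 3.75
ee_pos: [0.4641, -0.1192, 0.3444]
tcp_rot: [180.0, 0.0, 90.3]
wrist_force: [0.4, 0.3, -2.9]
opening: 0.0346
grasp_force: 41.9
time: 4.17
ee_pos: [0.415, -0.3052, 0.344]
tcp_rot: [-180.0, 0.0, 90.3]
wrist_force: [1.3, 0.3, -3.7]
opening: 0.0349
grasp_force: 41.9
time: 4.58
ee_pos: [0.4151, -0.3019, 0.1804]
tcp_rot: [-179.8, -0.1, 90.3]
wrist_force: [1.5, -0.2, -3.1]
opening: 0.0346
grasp_force: 41.9
[ 0.41506896 -0.30193525  0.18037892] [-3.60341587e+01 -6.96433629e-01 -4.16934434e+00  8.67618901e+01
  1.47008351e-03  5.36476323e+01]
```

View pics/s1.png

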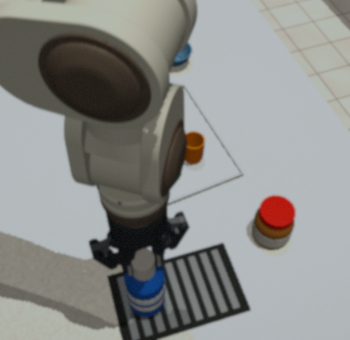

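The blue bottle hangs upright over the left (near) half of the mat, at crop (145,285). Lower gently.

```bash
python3 drive.py '[[0,0,0.004,0,0.03],[0,0,0.008,0,0.03],[0,0,0.012,0,0.03],[0,0,0.012,0,0.03]]'; python3 drive.py '[[0,0,0.0015,0,0.03],[0,0,0.003,0,0.03],[0,0,0.003,0,0.03]]'
```

```text
time: 4.97
ee_pos: [0.4167, -0.3027, 0.1728]
tcp_rot: [179.9, 0.0, 90.4]
wrist_force: [-0.4, 1.1, -3.8]
opening: 0.0353
grasp_force: 41.9
time: 5.22
ee_pos: [0.4164, -0.3026, 0.1693]
tcp_rot: [180.0, 0.0, 90.3]
wrist_force: [0.2, -0.5, -3.0]
opening: 0.0349
grasp_force: 41.9
```

```bash
python3 drive.py '[[0,0,0.0015,0,0.03],[0,0,0.003,0,0.03],[0,0,0.003,0,0.03]]'; python3 drive.py '[[0,0,0.001,0,0.03],[0,0,0.002,0,0.03],[0,0,0.002,0,0.03]]'
```

```text
time: 5.47
ee_pos: [0.4162, -0.3025, 0.1657]
tcp_rot: [-180.0, -0.0, 90.3]
wrist_force: [0.3, -0.3, -4.7]
opening: 0.0349
grasp_force: 41.9
time: 5.72
ee_pos: [0.4163, -0.3025, 0.164]
tcp_rot: [180.0, 0.0, 90.3]
wrist_force: [0.6, 0.5, -2.7]
opening: 0.0346
grasp_force: 42.2
```

```bash
python3 drive.py '[[0,0,0.001,0,0.03],[0,0,0.001,0,0.03]]'; python3 drive.py '[[0,0,0.001,0,0.03],[0,0,0.001,0,0.03]]'; python3 drive.py '[[0,0,0.001,0,0.03],[0,0,0.001,0,0.03]]'
```

```text
time: 5.88
ee_pos: [0.4164, -0.3026, 0.1639]
tcp_rot: [179.9, 0.0, 90.3]
wrist_force: [-0.5, 2.3, 3.9]
opening: 0.0345
grasp_force: 42.7
time: 6.05
ee_pos: [0.4165, -0.3027, 0.1639]
tcp_rot: [179.9, 0.1, 90.3]
wrist_force: [-3.8, 2.5, 10.7]
opening: 0.0346
grasp_force: 43.4
time: 6.22
ee_pos: [0.4167, -0.3028, 0.1638]
tcp_rot: [179.8, 0.1, 90.3]
wrist_force: [-3.6, 3.5, 17.3]
opening: 0.0346
grasp_force: 44.1
```

```bash
python3 drive.py '[[0,0,-0.002,0,0.03],[0,0,-0.002,0,0.045],[0,0,-0.002,0,0.065],[0,0,-0.002,0,0.085],[0,0,-0.002,0,0.085]]'; python3 drive.py '[[0,0,0,0,0.085],[0,0,0,0,0.085],[0,0,-0.02,0,0.085],[0,0,-0.06,0,0.085],[0,0,-0.1,0,0.085]]'
python3 - <<'E'
from h import *
import pickle
o=bot.get_obs();print(o['ee_pos'],o['time'])
i=bot.camera_info('wrist');im=bot.camera('wrist');s=bot.camera('side');cv2.imwrite('pics/wa.png',im)
pickle.dump(i,open('wa.pkl','wb'))
cv2.imwrite('pics/a.png',np.hstack([cv2.resize(im,(480,300)),s[250:400,240:400]] if False else [im[:,130:530],s[:,200:]])[:, :800])
E
```

```text
time: 6.63
ee_pos: [0.4162, -0.3025, 0.1627]
tcp_rot: [-180.0, -0.0, 90.3]
wrist_force: [0.3, 0.2, -0.0]
opening: 0.0787
grasp_force: 0.0
time: 7.05
ee_pos: [0.4155, -0.302, 0.263]
tcp_rot: [-179.9, -0.1, 90.3]
wrist_force: [0.8, -0.7, 1.0]
opening: 0.0853
grasp_force: 0.0
[ 0.41552854 -0.30198729  0.26301323] 7.05
```

View pics/a.png

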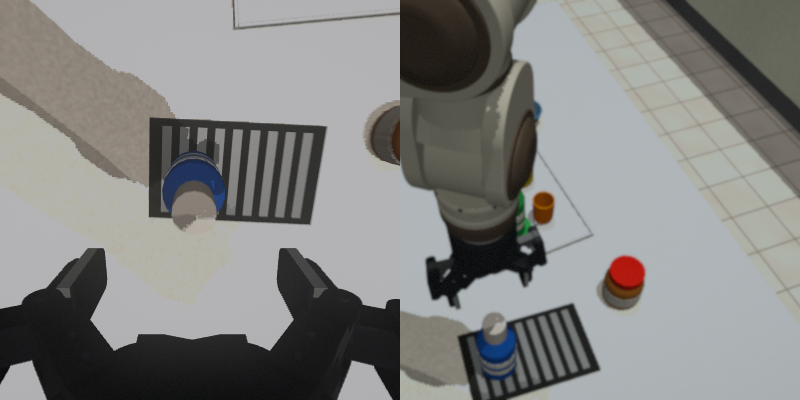

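Blue stands upright on the mat's near half (wrist crop foot ≈ (193,190)), well inside it. Next the green bottle.

```bash
python3 drive.py '[[0.03,0.013,0,0,0.085],[0.065,0.028,0,0,0.085],[0.1,0.043,0,0,0.085],[0.135,0.058,0,0,0.085],[0.17,0.073,0,0,0.085]]'
python3 drive.py '[[0.035,0.015,0,0,0.085],[0.07,0.03,0,0,0.085],[0.087,0.038,0,0,0.085],[0.087,0.038,0,0,0.085]]'
python3 drive.py '[[0,0,0.03,0,0.085],[0,0,0.06,0,0.085],[0,0,0.085,0,0.085],[0,0,0.1,0,0.085],[0,0,0.1,0,0.085]]'
python3 drive.py '[[0,0,0,0,0.03],[0,0,0,0,0.03],[0,0,0,0,0.03],[0,0,0,0,0.03],[0,0,0,0,0.03]]' 40
python3 drive.py '[[0,0,0,0,0.03],[0,0,0,0,0.03],[0,0,0,0,0.03]]' 40
```

```text
time: 7.57
ee_pos: [0.4885, -0.1305, 0.2629]
tcp_rot: [180.0, 0.0, 90.3]
wrist_force: [-0.8, -0.5, -0.8]
opening: 0.085
grasp_force: 0.0
time: 7.9
ee_pos: [0.5268, -0.0415, 0.2623]
tcp_rot: [-180.0, -0.0, 90.6]
wrist_force: [-0.3, -0.5, -0.2]
opening: 0.0852
grasp_force: 0.0
time: 8.32
ee_pos: [0.5239, -0.0453, 0.1592]
tcp_rot: [-179.7, -0.0, 90.3]
wrist_force: [-0.3, -0.1, -1.0]
opening: 0.085
grasp_force: 0.0
time: 8.73
ee_pos: [0.5261, -0.045, 0.1645]
tcp_rot: [179.9, 0.0, 90.3]
wrist_force: [-2.5, -0.2, 5.5]
opening: 0.0347
grasp_force: 39.7
time: 8.98
ee_pos: [0.5261, -0.0449, 0.1645]
tcp_rot: [179.9, 0.0, 90.3]
wrist_force: [-1.0, -0.3, 5.7]
opening: 0.0346
grasp_force: 39.8
```

```bash
python3 drive.py '[[0,0,-0.02,0,0.03],[0,0,-0.05,0,0.03],[0,0,-0.07,0,0.03],[-0.02,0,-0.07,0,0.03],[-0.05,0,-0.07,0,0.03]]' 40
python3 drive.py '[[-0.035,0,0,0,0.03],[-0.075,0,0,0,0.03],[-0.115,0,0,0,0.03],[-0.155,-0.002,0,0,0.03],[-0.19,-0.002,0,0,0.03]]' 40
python3 drive.py '[[-0.02,0,0,0,0.03],[-0.021,0,0.015,0,0.03],[-0.021,0,0.035,0,0.03],[-0.021,0,0.05,0,0.03],[-0.021,0,0.058,0,0.03]]' 40
python3 drive.py '[[0,0,0.003,0,0.03],[0,0,0.006,0,0.03],[0,0,0.008,0,0.03],[0,0,0.009,0,0.03],[0,0,0.009,0,0.03]]' 40
```

```text
time: 9.4
ee_pos: [0.5267, -0.0938, 0.2348]
tcp_rot: [179.8, -0.0, 90.5]
wrist_force: [1.6, 0.1, -3.8]
opening: 0.0348
grasp_force: 41.3
time: 9.82
ee_pos: [0.5246, -0.2872, 0.233]
tcp_rot: [-180.0, 0.0, 90.3]
wrist_force: [1.4, -0.1, -3.1]
opening: 0.0347
grasp_force: 41.4
time: 10.23
ee_pos: [0.5246, -0.3058, 0.1726]
tcp_rot: [-179.9, -0.1, 90.3]
wrist_force: [-0.8, -0.1, -3.0]
opening: 0.0347
grasp_force: 41.2
time: 10.65
ee_pos: [0.5255, -0.3058, 0.1666]
tcp_rot: [180.0, 0.0, 90.4]
wrist_force: [-0.8, 0.1, -2.7]
opening: 0.035
grasp_force: 41.3
```

```bash
python3 drive.py '[[0,0,0.002,0,0.03],[0,0,0.003,0,0.03],[0,0,0.003,0,0.03]]' 40
python3 drive.py '[[0,0,0.001,0,0.03],[0,0,0.001,0,0.03]]' 40;python3 drive.py '[[0,0,0.001,0,0.03],[0,0,0.001,0,0.03]]' 40
```

```text
time: 10.9
ee_pos: [0.5253, -0.3058, 0.163]
tcp_rot: [-180.0, -0.0, 90.4]
wrist_force: [0.0, 0.3, -3.5]
opening: 0.0348
grasp_force: 41.3
time: 11.07
ee_pos: [0.5253, -0.306, 0.1626]
tcp_rot: [180.0, 0.0, 90.3]
wrist_force: [-1.9, -1.0, 1.6]
opening: 0.0351
grasp_force: 41.7
time: 11.23
ee_pos: [0.5254, -0.3061, 0.1625]
tcp_rot: [179.9, 0.1, 90.3]
wrist_force: [-2.9, -0.2, 7.8]
opening: 0.035
grasp_force: 42.5
```

```bash
python3 drive.py '[[0,0,-0.001,0,0.03],[0,0,-0.001,0,0.045],[0,0,-0.001,0,0.065],[0,0,-0.001,0,0.085],[0,0,-0.001,0,0.085]]'; python3 drive.py '[[0,0,0,0,0.085],[0,0,0,0,0.085],[0,0,-0.02,0,0.085],[0,0,-0.06,0,0.085],[0,0,-0.1,0,0.085]]'
python3 drive.py '[[0.03,0.01,0,0,0.085],[0.065,0.02,0,0,0.085],[0.1,0.03,0,0,0.085],[0.135,0.04,0,0,0.085],[0.17,0.05,0,0,0.085]]'
python3 drive.py '[[0.035,0.01,0,0,0.085],[0.07,0.02,0,0,0.085],[0.096,0.027,0,0,0.085],[0.096,0.027,0,0,0.085],[0.096,0.027,0,0,0.085]]'
python3 - <<'E'
from h import *
import pickle
np.set_printoptions(precision=4,suppress=True)
o=bot.get_obs();print(o['ee_pos'],o['time'])
i=bot.camera_info('wrist');im=bot.camera('wrist');s=bot.camera('side');cv2.imwrite('pics/wb.png',im)
pickle.dump(i,open('wb.pkl','wb'))
cv2.imwrite('pics/b.png',np.hstack([im[:,130:530],s[:,200:600]]))
m=hsvmask(im,3,18,80,25)
p=max(cv2.findContours(m,0,1)[0],key=cv2.contourArea);print(p.reshape(-1,2).min(0),p.reshape(-1,2).max(0),cv2.contourArea(p))
E
```

```text
time: 11.65
ee_pos: [0.5253, -0.3059, 0.162]
tcp_rot: [180.0, -0.0, 90.3]
wrist_force: [-0.5, -0.3, -0.3]
opening: 0.0789
grasp_force: 0.0
time: 12.07
ee_pos: [0.5245, -0.3054, 0.2618]
tcp_rot: [-179.8, -0.1, 90.3]
wrist_force: [0.4, -1.0, 0.8]
opening: 0.0853
grasp_force: 0.0
time: 12.48
ee_pos: [0.5744, -0.134, 0.2622]
tcp_rot: [180.0, 0.0, 90.3]
wrist_force: [0.5, -0.3, 0.6]
opening: 0.0852
grasp_force: 0.0
time: 12.9
ee_pos: [0.6009, -0.0379, 0.2618]
tcp_rot: [-180.0, 0.0, 90.5]
wrist_force: [0.3, -0.6, -0.3]
opening: 0.0851
grasp_force: 0.0
[ 0.6009 -0.0379  0.2618] 12.9
[300 159] [340 203] 1352.5
```

View pics/b.png

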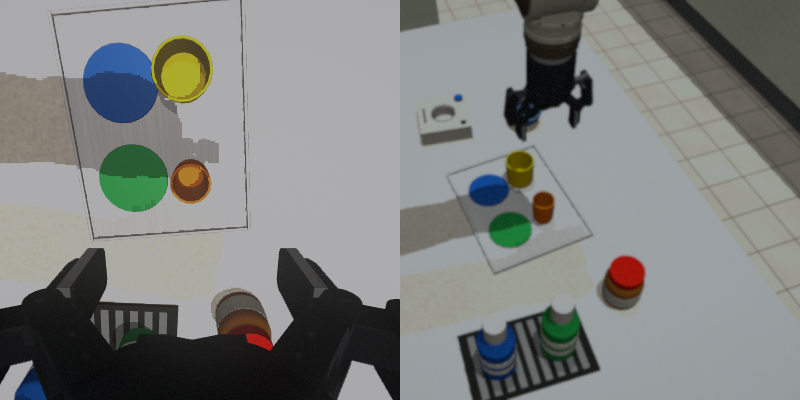

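Both bottles stand upright on the mat; pads are free, orange cup rim at full-frame wrist (320,181), well seen in side view at (243,113).

Run:
```python
from h import *
import pickle
np.set_printoptions(precision=4,suppress=True)
i=pickle.load(open('wb.pkl','rb'));b=cv2.imread('pics/wb.png')
s=bot.camera('side');si=bot.camera_info('side')
for im,inf,r in [(b,i,(30,230,200,350)),(s,si,(140,270,250,400))]:
    roi=np.zeros(im.shape[:2],np.uint8);roi[r[0]:r[1],r[2]:r[3]]=255
    for nm,h0,h1,z in [('blue',100,125,.008),('green',50,85,.008),('orange',3,16,.064),('yellow',20,33,.064)]:
        m=hsvmask(im,h0,h1,80,20,False)&roi
        l=cv2.connectedComponentsWithStats(m);m=(l[1]==1+l[2][1:,4].argmax()).astype(np.uint8)
        c=cv2.convexHull(max(cv2.findContours(m,0,1)[0],key=cv2.contourArea))
        p=plane(inf,c,z);q=cv2.minEnclosingCircle((p*1000).astype(np.float32))
        print(nm,*circfit(p),np.round(q[0],1),cv2.fitEllipse(c)[0])
i3=pickle.load(open('w3.pkl','rb'))
print('orange rim z',*tri([i3,i],[(386,251),(320,181)]),plane(i,[(320,181)],.064))
# wells seen by scene
```

```text
blue [0.5148 0.0689] 0.04426248660761971 [514.8  68.8] (250.10870361328125, 82.41448211669922)
green [ 0.525 -0.046] 0.04420078640463858 [525. -46.] (263.13348388671875, 177.70498657226562)
orange [ 0.599  -0.0365] 0.02335753830496597 [599.7 -36.7] (319.6483154296875, 181.05874633789062)
yellow [0.5896 0.0773] 0.030601816308128225 [589.4  77. ] (311.55328369140625, 68.42915344238281)
blue [0.5171 0.0683] 0.04409115901266806 [517.   68.3] (288.38470458984375, 189.73789978027344)
green [ 0.5272 -0.0471] 0.04356029434118766 [527.3 -47.2] (309.77545166015625, 229.35548400878906)
orange [ 0.5935 -0.056 ] 0.03346592451134495 [593.6 -56.8] (342.9108581542969, 206.6497039794922)
yellow [0.5839 0.0554] 0.044917734740238094 [583.6  56. ] (319.31744384765625, 168.5310821533203)
orange rim z [ 0.5984 -0.0355  0.0691] [0.8, 0.8] [[ 0.5989 -0.0361]]
```

```bash
python3 drive.py '[[0,0,0.03,0,0.085],[0,0,0.07,0,0.085],[0,0,0.1,0,0.085],[0,0,0.12,0,0.085],[0,0,0.12,0,0.085]]'
python3 drive.py '[[0,0,0,0,0.085],[0,0,0,0,0.085]]'
```

```text
time: 13.47
ee_pos: [0.5983, -0.0406, 0.1371]
tcp_rot: [-179.6, -0.0, 90.2]
wrist_force: [-0.2, 0.2, 0.0]
opening: 0.0848
grasp_force: 0.0
time: 13.63
ee_pos: [0.6012, -0.0402, 0.144]
tcp_rot: [179.9, 0.0, 90.3]
wrist_force: [0.1, -0.5, 0.0]
opening: 0.0852
grasp_force: 0.0
```

```bash
python3 drive.py '[[0.0035,-0.001,0.03,0,0.085],[0.0035,-0.001,0.055,0,0.085],[0.0035,-0.001,0.072,0,0.085],[0.0035,-0.001,0.079,0,0.085],[0.0035,-0.001,0.079,0,0.085]]'
python3 drive.py '[[0,0,0,0,0.085],[0,0,0,0,0.085]]'
```

```text
time: 14.05
ee_pos: [0.5997, -0.0361, 0.0631]
tcp_rot: [-180.0, -0.0, 90.3]
wrist_force: [-0.5, -0.9, 0.3]
opening: 0.0851
grasp_force: 0.0
time: 14.22
ee_pos: [0.6008, -0.0361, 0.0653]
tcp_rot: [179.8, 0.0, 90.3]
wrist_force: [0.7, 0.2, -0.2]
opening: 0.085
grasp_force: 0.0
```

```bash
python3 drive.py '[[0,0,0,0,0.04],[0,0,0,0,0.04],[0,0,0,0,0.04],[0,0,0,0,0.04],[0,0,0,0,0.04]]' 20
python3 drive.py '[[0,0,0,0,0.04],[0,0,-0.02,0,0.04],[0,0,-0.05,0,0.04],[0,0,-0.09,0,0.04],[0,0,-0.13,0,0.04]]' 20
python3 drive.py '[[0,0,-0.04,0,0.04],[0.03,-0.018,-0.06,0,0.04],[0.06,-0.036,-0.06,0,0.04],[0.09,-0.054,-0.06,0,0.04],[0.12,-0.072,-0.06,0,0.04]]' 20
python3 drive.py '[[0.03,-0.015,0,0,0.04],[0.065,-0.03,0,0,0.04],[0.1,-0.05,0,0,0.04],[0.1,-0.05,0,0,0.04],[0.1,-0.05,0,0,0.04]]' 20
python3 drive.py '[[0,0,0,0,0.04],[0,0,0,0,0.04],[0,0,0,0,0.04]]' 20
python3 - <<'E'
from h import *
import pickle
i=bot.camera_info('wrist');im=bot.camera('wrist');cv2.imwrite('pics/wd.png',im);pickle.dump(i,open('wd.pkl','wb'))
print(bot.get_obs()['ee_pos'],i['extrinsics'][:3,3])
E
```

```text
time: 14.63
ee_pos: [0.5999, -0.0359, 0.0638]
tcp_rot: [179.9, 0.0, 90.3]
wrist_force: [-2.0, 0.5, 5.1]
opening: 0.0449
grasp_force: 20.3
time: 15.05
ee_pos: [0.5988, -0.0358, 0.1936]
tcp_rot: [-179.9, -0.0, 90.3]
wrist_force: [0.8, -0.3, -0.1]
opening: 0.0449
grasp_force: 20.8
time: 15.47
ee_pos: [0.5262, 0.0846, 0.2533]
tcp_rot: [180.0, -0.0, 90.3]
wrist_force: [-0.2, 0.7, -0.6]
opening: 0.0449
grasp_force: 20.9
time: 15.88
ee_pos: [0.4754, 0.185, 0.2531]
tcp_rot: [180.0, -0.0, 90.6]
wrist_force: [0.3, -1.6, -0.8]
opening: 0.0452
grasp_force: 20.9
time: 16.13
ee_pos: [0.4768, 0.1824, 0.2529]
tcp_rot: [-180.0, 0.0, 90.3]
wrist_force: [0.1, -0.4, 0.1]
opening: 0.0451
grasp_force: 20.9
[0.47681358 0.18243479 0.25287615] [0.47593771 0.25252116 0.36987245]
```

View pics/wd.png

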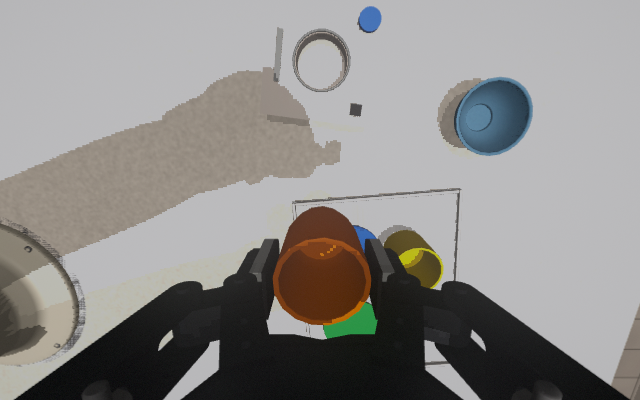

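Held cup rim centre ≈ (322,281); well rim ellipse ≈ (321,60.5), spanning x 292–350, y 29–92.

Run:
```python
from h import *
import pickle
np.set_printoptions(precision=4,suppress=True)
i=pickle.load(open('wd.pkl','rb'));b=cv2.imread('pics/wd.png')
print('cup',plane(i,[(322,281)],.2531))
m=hsvmask(b,2,16,120,30)
c=cv2.convexHull(max(cv2.findContours(m,0,1)[0],key=cv2.contourArea)).reshape(-1,2);c=c[c[:,1]>275];print('cup lower rim fit',*circfit(plane(i,c,.2531)))
g=cv2.cvtColor(b,cv2.COLOR_BGR2GRAY)[20:100,280:362]
# outer edge: radial scan from centre
from numpy import cos,sin
gb=cv2.GaussianBlur(g,(3,3),0).astype(float);pts=[]
for a in np.arange(0,2*np.pi,.1):
    r=np.arange(22,38,.5);x=41+r*cos(a);y=40.5+r*sin(a)
    v=cv2.remap(gb.astype(np.float32),x.astype(np.float32)[None],y.astype(np.float32)[None],1)[0]
    k=np.gradient(v); j=len(r)-1-np.argmax(k[::-1]>4) if (k>4).any() else None
    if j is not None: pts.append((280+x[j],20+y[j]))
p=plane(i,pts,.04);cc,r=circfit(p)
for _ in range(5):
    k=abs(np.linalg.norm(p-cc,axis=1)-r)<.002;cc,r=circfit(p[k])
print('well',cc,r,k.sum(),len(p))
i1=pickle.load(open('w1.pkl','rb'));print(*tri([i1,i],[(391,96.4),(321,60.5)]))
print(plane(i,[(321,60.5)],.04))
```

```text
cup [[0.4766 0.1809]]
cup lower rim fit [0.4763 0.1801] 0.022476507091311597
well [0.4753 0.3079] 0.031433646372470765 63 63
[0.475  0.3048 0.0558] [1.0, 1.0]
[[0.4754 0.3085]]
```

```bash
python3 drive.py '[[0.03,0,0,0,0.04],[0.065,0,0,0,0.04],[0.1,0,0,0,0.04],[0.12,0,0,0,0.04],[0.127,0,0,0,0.04]]' 20
python3 drive.py '[[0,0,0.03,0,0.04],[0,0,0.07,0,0.04],[0,0,0.1,0,0.04],[0,0,0.12,0,0.04],[0,0,0.13,0,0.04]]' 20
python3 drive.py '[[0,0,0,0,0.04],[0,0,0,0,0.04],[0,0,0,0,0.04]]' 20
python3 - <<'E'
from h import *
a=bot.camera('wrist');s=bot.camera('side');c=bot.camera('scene')
f=lambda im,x,y:cv2.resize(im[y:y+120,x:x+120],(400,400),interpolation=2)
cv2.imwrite('pics/e.png',np.hstack([f(s,185,50),cv2.convertScaleAbs(f(c,285,15),alpha=1.7)]));cv2.imwrite('pics/we.png',a)
E
```

```text
time: 16.6
ee_pos: [0.4758, 0.3123, 0.2522]
tcp_rot: [-179.9, 0.0, 90.4]
wrist_force: [0.1, 0.4, -0.8]
opening: 0.0451
grasp_force: 20.9
time: 17.02
ee_pos: [0.4749, 0.3085, 0.1196]
tcp_rot: [-179.8, 0.1, 90.3]
wrist_force: [-0.7, -0.3, -0.7]
opening: 0.0448
grasp_force: 20.9
time: 17.27
ee_pos: [0.4765, 0.3105, 0.125]
tcp_rot: [179.9, -0.1, 90.3]
wrist_force: [0.3, 0.1, -0.3]
opening: 0.0453
grasp_force: 20.9
```

View pics/e.png

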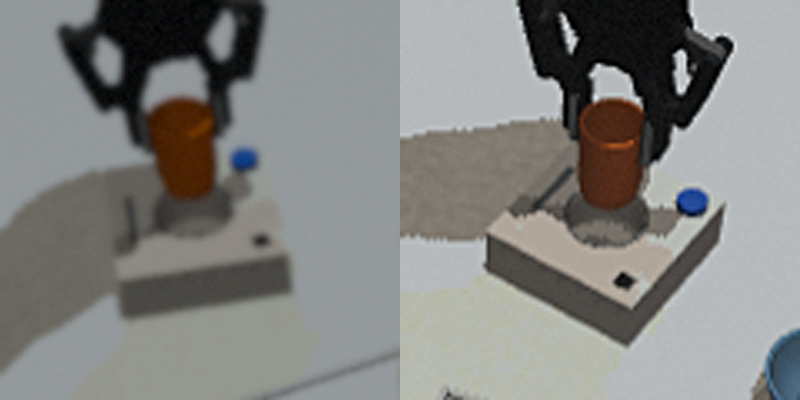

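The cup hangs just above the well, aligned in both views (side crop cup foot (190,195) over well (193,212)).

```bash
python3 drive.py '[[-0.001,0,0.01,0,0.04],[-0.001,0,0.02,0,0.04],[-0.001,0,0.028,0,0.04],[-0.001,0,0.032,0,0.04],[-0.001,0,0.032,0,0.04]]' 20
python3 drive.py '[[0,0,0.004,0,0.04],[0,0,0.008,0,0.04],[0,0,0.012,0,0.04],[0,0,0.012,0,0.04],[0,0,0.012,0,0.04]]' 20
```

```text
time: 17.83
ee_pos: [0.4748, 0.3089, 0.0892]
tcp_rot: [-179.9, 0.1, 90.3]
wrist_force: [-0.4, 0.9, 0.2]
opening: 0.0448
grasp_force: 20.9
time: 18.25
ee_pos: [0.4755, 0.3093, 0.0788]
tcp_rot: [-180.0, 0.0, 90.3]
wrist_force: [0.7, -0.2, -0.7]
opening: 0.0452
grasp_force: 20.9
```

```bash
python3 drive.py '[[0,0,0.002,0,0.04],[0,0,0.004,0,0.04],[0,0,0.004,0,0.04],[0,0,0.005,0,0.04],[0,0,0.005,0,0.04]]' 20
python3 drive.py '[[0,0,0.001,0,0.04],[0,0,0.001,0,0.04],[0,0,0.002,0,0.04],[0,0,0.002,0,0.04]]' 20
python3 drive.py '[[0,0,0.001,0,0.04],[0,0,0.001,0,0.04]]' 20
```

```text
time: 18.67
ee_pos: [0.4755, 0.3093, 0.0739]
tcp_rot: [-180.0, 0.0, 90.3]
wrist_force: [0.5, -0.9, -1.2]
opening: 0.0448
grasp_force: 20.9
time: 19.0
ee_pos: [0.4756, 0.3094, 0.0719]
tcp_rot: [180.0, 0.0, 90.3]
wrist_force: [-1.2, 0.1, -0.1]
opening: 0.0453
grasp_force: 20.9
time: 19.17
ee_pos: [0.4756, 0.3095, 0.0718]
tcp_rot: [180.0, -0.0, 90.4]
wrist_force: [-1.5, -0.4, 5.5]
opening: 0.0449
grasp_force: 21.3
```

Bottomed out at the predicted height (0.0718). Release and check.

```bash
python3 drive.py '[[0,0,-0.001,0,0.045],[0,0,-0.001,0,0.055],[0,0,-0.001,0,0.07],[0,0,-0.001,0,0.085],[0,0,-0.001,0,0.085]]'; python3 drive.py '[[0,0,0,0,0.085],[0,0,0,0,0.085],[0,0,-0.02,0,0.085],[0,0,-0.06,0,0.085],[0,0,-0.1,0,0.085]]'
python3 drive.py '[[0,0,-0.03,0,0.085],[0,0,-0.07,0,0.085],[-0.03,0,-0.09,0,0.085],[-0.07,0,-0.09,0,0.085],[-0.11,0,-0.09,0,0.085]]'
python3 - <<'E'
from h import *
a=bot.camera('wrist');s=bot.camera('side');c=bot.camera('scene')
f=lambda im,x,y:cv2.resize(im[y:y+120,x:x+120],(400,400),interpolation=2)
cv2.imwrite('pics/f.png',np.hstack([f(s,185,50),cv2.convertScaleAbs(f(c,285,15),alpha=1.7)]))
E
```

```text
time: 19.58
ee_pos: [0.4755, 0.3093, 0.0719]
tcp_rot: [-180.0, 0.0, 90.3]
wrist_force: [0.5, -0.9, 0.9]
opening: 0.085
grasp_force: 0.0
time: 20.0
ee_pos: [0.4747, 0.3088, 0.1719]
tcp_rot: [-179.8, 0.1, 90.3]
wrist_force: [-0.3, 0.5, -0.2]
opening: 0.0851
grasp_force: 0.0
time: 20.42
ee_pos: [0.4765, 0.199, 0.2636]
tcp_rot: [179.9, -0.1, 90.5]
wrist_force: [0.2, -0.3, -0.5]
opening: 0.0847
grasp_force: 0.0
```

View pics/f.png

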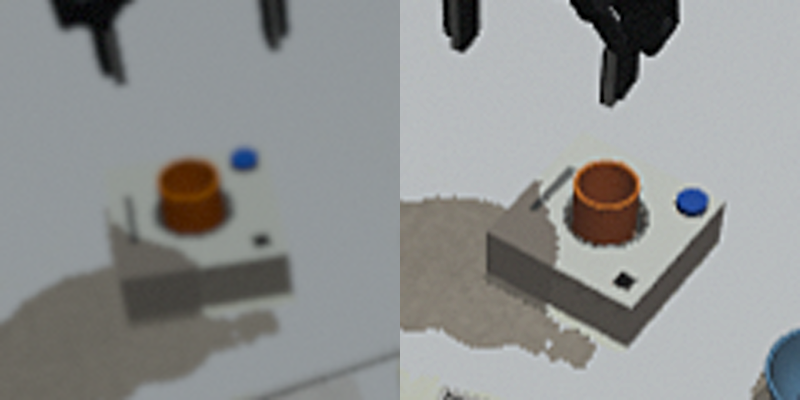

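The cup sits upright and fully down in the well (side crop (190,197)). Now fetch the green bottle.

```bash
python3 drive.py '[[-0.035,0.005,0,0,0.085],[-0.075,0.01,0,0,0.085],[-0.115,0.014,0,0,0.085],[-0.155,0.018,0,0,0.085],[-0.195,0.02,0,0,0.085]]'
python3 drive.py '[[-0.04,0.005,0,0,0.085],[-0.08,0.01,0,0,0.085],[-0.12,0.014,0,0,0.085],[-0.16,0.018,0,0,0.085],[-0.19,0.02,0,0,0.085]]'
python3 drive.py '[[-0.035,0.005,0,0,0.085],[-0.075,0.006,0,0,0.085],[-0.11,0.006,0,0,0.085],[-0.12,0.006,0,0,0.085],[-0.12,0.006,0,0,0.085]]'
python3 drive.py '[[0,0,0,0,0.085],[0,0,0,0,0.085]]'
```

```text
time: 20.98
ee_pos: [0.4977, 0.0037, 0.2617]
tcp_rot: [-180.0, -0.0, 90.4]
wrist_force: [0.8, -0.3, -0.4]
opening: 0.0848
grasp_force: 0.0
time: 21.4
ee_pos: [0.5191, -0.1875, 0.2615]
tcp_rot: [-180.0, -0.0, 90.3]
wrist_force: [-0.5, 0.9, -0.2]
opening: 0.0853
grasp_force: 0.0
time: 21.82
ee_pos: [0.5256, -0.3072, 0.2606]
tcp_rot: [-179.9, -0.0, 90.2]
wrist_force: [0.7, -0.4, -0.2]
opening: 0.0852
grasp_force: 0.0
time: 21.98
ee_pos: [0.5257, -0.304, 0.2619]
tcp_rot: [-180.0, -0.0, 90.4]
wrist_force: [-0.3, -0.0, 0.4]
opening: 0.0849
grasp_force: 0.0
```

Descend (0.098, −2 mm y), grip, lift, return.

```bash
python3 drive.py '[[-0.0015,0,0.03,0,0.085],[-0.0015,0,0.06,0,0.085],[-0.0015,0,0.085,0,0.085],[-0.0015,0,0.098,0,0.085],[-0.0015,0,0.098,0,0.085]]'
python3 drive.py '[[0,0,0,0,0.03],[0,0,0,0,0.03],[0,0,0,0,0.03],[0,0,0,0,0.03],[0,0,0,0,0.03]]' 40
python3 drive.py '[[0,0,0,0,0.03],[0,0,0,0,0.03],[0,0,0,0,0.03]]' 40
python3 drive.py '[[0,0,-0.02,0,0.03],[0,0,-0.05,0,0.03],[0,0,-0.07,0,0.03],[0.02,0,-0.07,0,0.03],[0.05,0,-0.07,0,0.03]]' 40
python3 drive.py '[[0.035,0.002,0,0,0.03],[0.075,0.002,0,0,0.03],[0.115,0.002,0,0,0.03],[0.155,0.002,0,0,0.03],[0.19,0.002,0,0,0.03]]' 40
python3 drive.py '[[0.01,0,0,0,0.03],[0.019,0,0,0,0.03],[0.019,0,0,0,0.03],[0.019,0,0,0,0.03]]' 40
```

```text
time: 22.4
ee_pos: [0.5245, -0.3044, 0.1608]
tcp_rot: [-179.8, -0.2, 90.5]
wrist_force: [-0.6, -0.2, -0.3]
opening: 0.0851
grasp_force: 0.0
time: 22.82
ee_pos: [0.5257, -0.3071, 0.1657]
tcp_rot: [179.9, 0.1, 90.4]
wrist_force: [-1.0, 0.5, 4.6]
opening: 0.0349
grasp_force: 39.6
time: 23.07
ee_pos: [0.5256, -0.3072, 0.1656]
tcp_rot: [179.9, 0.1, 90.3]
wrist_force: [-0.7, -0.1, 6.9]
opening: 0.0349
grasp_force: 39.7
time: 23.48
ee_pos: [0.5253, -0.2584, 0.2352]
tcp_rot: [179.9, 0.1, 90.2]
wrist_force: [0.3, 1.0, -3.6]
opening: 0.0347
grasp_force: 41.3
time: 23.9
ee_pos: [0.5254, -0.0647, 0.2341]
tcp_rot: [180.0, -0.0, 90.3]
wrist_force: [1.3, 0.0, -2.2]
opening: 0.0348
grasp_force: 41.3
time: 24.23
ee_pos: [0.5258, -0.0483, 0.234]
tcp_rot: [-180.0, 0.0, 90.4]
wrist_force: [-0.4, -0.3, -3.8]
opening: 0.0347
grasp_force: 41.1
```

```bash
python3 drive.py '[[0.001,0,0.02,0,0.03],[0.001,0,0.04,0,0.03],[0.001,0,0.054,0,0.03],[0.001,0,0.06,0,0.03],[0.001,0,0.062,0,0.03]]' 40
python3 drive.py '[[0,0,0,0,0.03],[0,0,0.001,0,0.03],[0,0,0.002,0,0.03]]' 40
python3 drive.py '[[0,0,0.001,0,0.03],[0,0,0.001,0,0.03]]' 40
python3 drive.py '[[0,0,0.001,0,0.03],[0,0,0.001,0,0.03]]' 40
```

```text
time: 24.65
ee_pos: [0.5252, -0.048, 0.1708]
tcp_rot: [-179.9, -0.0, 90.3]
wrist_force: [0.3, -0.3, -3.0]
opening: 0.0346
grasp_force: 41.1
time: 24.9
ee_pos: [0.5262, -0.0472, 0.1711]
tcp_rot: [179.9, 0.0, 90.3]
wrist_force: [0.6, -0.2, -3.0]
opening: 0.0345
grasp_force: 41.1
time: 25.07
ee_pos: [0.5259, -0.0469, 0.1693]
tcp_rot: [180.0, 0.0, 90.3]
wrist_force: [-0.2, 0.7, -3.3]
opening: 0.0346
grasp_force: 41.1
time: 25.23
ee_pos: [0.5257, -0.0468, 0.168]
tcp_rot: [180.0, 0.0, 90.4]
wrist_force: [-0.6, 0.6, -2.8]
opening: 0.0347
grasp_force: 41.1
```

```bash
python3 drive.py '[[0,0,0.001,0,0.03],[0,0,0.001,0,0.03]]' 40; python3 drive.py '[[0,0,0.001,0,0.03],[0,0,0.001,0,0.03]]' 40
```

```text
time: 25.4
ee_pos: [0.5258, -0.0467, 0.1678]
tcp_rot: [179.9, -0.0, 90.4]
wrist_force: [-1.4, 1.4, 2.8]
opening: 0.0346
grasp_force: 41.8
time: 25.57
ee_pos: [0.526, -0.0467, 0.1677]
tcp_rot: [179.9, -0.0, 90.4]
wrist_force: [-2.8, 1.3, 9.6]
opening: 0.0348
grasp_force: 42.6
```

Standing on the pad. Release and go for blue.

```bash
python3 drive.py '[[0,0,-0.0015,0,0.03],[0,0,-0.0015,0,0.045],[0,0,-0.0015,0,0.065],[0,0,-0.0015,0,0.085],[0,0,-0.0015,0,0.085]]'; python3 drive.py '[[0,0,0,0,0.085],[0,0,0,0,0.085],[0,0,-0.02,0,0.085],[0,0,-0.06,0,0.085],[0,0,-0.1,0,0.085]]'
python3 drive.py '[[-0.03,-0.013,0,0,0.085],[-0.065,-0.028,0,0,0.085],[-0.1,-0.043,0,0,0.085],[-0.135,-0.058,0,0,0.085],[-0.17,-0.073,0,0,0.085]]'
python3 drive.py '[[-0.035,-0.015,0,0,0.085],[-0.07,-0.03,0,0,0.085],[-0.086,-0.038,0,0,0.085],[-0.086,-0.038,0,0,0.085],[-0.086,-0.038,0,0,0.085]]'
python3 drive.py '[[0,0,0,0,0.085],[0,0,0,0,0.085]]'
```

```text
time: 25.98
ee_pos: [0.5258, -0.0468, 0.1674]
tcp_rot: [-180.0, -0.0, 90.3]
wrist_force: [0.6, -0.0, 0.7]
opening: 0.0789
grasp_force: 0.0
time: 26.4
ee_pos: [0.5248, -0.0468, 0.2675]
tcp_rot: [-179.8, -0.0, 90.3]
wrist_force: [0.7, 0.4, 0.1]
opening: 0.0851
grasp_force: 0.0
time: 26.82
ee_pos: [0.4529, -0.2186, 0.2677]
tcp_rot: [180.0, 0.0, 90.4]
wrist_force: [1.6, -0.0, 0.0]
opening: 0.0849
grasp_force: 0.0
time: 27.23
ee_pos: [0.4158, -0.3043, 0.2674]
tcp_rot: [-180.0, -0.0, 90.2]
wrist_force: [0.1, 0.8, -0.1]
opening: 0.0851
grasp_force: 0.0
time: 27.4
ee_pos: [0.4167, -0.3027, 0.2676]
tcp_rot: [180.0, -0.0, 90.4]
wrist_force: [0.6, -0.4, 0.1]
opening: 0.085
grasp_force: 0.0
```

```bash
python3 drive.py '[[0,0,0.03,0,0.085],[0,0,0.06,0,0.085],[0,0,0.085,0,0.085],[0,0,0.102,0,0.085],[0,0,0.102,0,0.085]]'
python3 drive.py '[[0,0,0,0,0.03],[0,0,0,0,0.03],[0,0,0,0,0.03],[0,0,0,0,0.03],[0,0,0,0,0.03]]' 40
python3 drive.py '[[0,0,0,0,0.03],[0,0,0,0,0.03],[0,0,0,0,0.03]]' 40
python3 drive.py '[[0,0,-0.03,0,0.03],[0,0,-0.07,0,0.03],[0,0,-0.11,0,0.03],[0,0,-0.15,0,0.03],[0,0,-0.18,0,0.03]]' 40
python3 drive.py '[[0.03,0.008,0,0,0.03],[0.07,0.019,0,0,0.03],[0.11,0.03,0,0,0.03],[0.15,0.041,0,0,0.03],[0.185,0.05,0,0,0.03]]' 40
python3 drive.py '[[0.035,0.01,0,0,0.03],[0.075,0.02,0,0,0.03],[0.115,0.03,0,0,0.03],[0.155,0.041,0,0,0.03],[0.187,0.051,0,0,0.03]]' 40
python3 drive.py '[[0,0,0,0,0.03],[0,0,0,0,0.03],[0,0,0,0,0.03]]' 40
```

```text
time: 27.82
ee_pos: [0.4155, -0.3016, 0.1618]
tcp_rot: [-179.8, -0.2, 90.5]
wrist_force: [0.2, -0.4, 0.5]
opening: 0.0852
grasp_force: 0.0
time: 28.23
ee_pos: [0.4169, -0.3038, 0.1671]
tcp_rot: [179.9, 0.1, 90.4]
wrist_force: [-0.6, 1.3, 6.8]
opening: 0.0344
grasp_force: 39.8
time: 28.48
ee_pos: [0.4168, -0.3038, 0.1671]
tcp_rot: [179.9, 0.1, 90.4]
wrist_force: [-0.2, 1.4, 6.0]
opening: 0.0349
grasp_force: 39.8
time: 28.9
ee_pos: [0.416, -0.3034, 0.349]
tcp_rot: [179.9, 0.1, 90.3]
wrist_force: [0.9, -1.2, -2.2]
opening: 0.035
grasp_force: 42.0
time: 29.32
ee_pos: [0.4653, -0.1161, 0.3457]
tcp_rot: [180.0, -0.0, 90.3]
wrist_force: [1.2, -0.2, -3.6]
opening: 0.0343
grasp_force: 41.8
time: 29.73
ee_pos: [0.5151, 0.0719, 0.3456]
tcp_rot: [180.0, -0.0, 90.4]
wrist_force: [0.7, -0.5, -3.0]
opening: 0.0348
grasp_force: 41.8
time: 29.98
ee_pos: [0.5149, 0.0691, 0.3454]
tcp_rot: [-180.0, 0.0, 90.4]
wrist_force: [0.0, 0.9, -3.4]
opening: 0.0348
grasp_force: 41.8
```

```bash
python3 drive.py '[[0,0,0.03,0,0.03],[0,0,0.07,0,0.03],[0,0,0.1,0,0.03],[0,0,0.13,0,0.03],[0,0,0.15,0,0.03]]' 40
python3 drive.py '[[0,0,0.007,0,0.03],[0,0,0.014,0,0.03],[0,0,0.019,0,0.03],[0,0,0.02,0,0.03],[0,0,0.02,0,0.03]]' 40
python3 drive.py '[[0,0,0.001,0,0.03],[0,0,0.002,0,0.03],[0,0,0.002,0,0.03]]' 40
python3 drive.py '[[0,0,0.001,0,0.03],[0,0,0.001,0,0.03]]' 40
```

```text
time: 30.4
ee_pos: [0.5139, 0.0675, 0.1927]
tcp_rot: [-179.9, 0.0, 90.2]
wrist_force: [0.4, 0.3, -3.4]
opening: 0.0345
grasp_force: 41.7
time: 30.82
ee_pos: [0.5154, 0.0689, 0.1765]
tcp_rot: [179.9, -0.0, 90.3]
wrist_force: [-0.2, -0.2, -3.3]
opening: 0.035
grasp_force: 41.7
time: 31.07
ee_pos: [0.5152, 0.0692, 0.1739]
tcp_rot: [180.0, -0.0, 90.4]
wrist_force: [-0.8, 0.1, -2.9]
opening: 0.0346
grasp_force: 41.7
time: 31.23
ee_pos: [0.515, 0.0691, 0.1725]
tcp_rot: [180.0, 0.0, 90.4]
wrist_force: [1.0, 0.0, -3.5]
opening: 0.0344
grasp_force: 41.7
```

```bash
python3 drive.py '[[0,0,0.001,0,0.03],[0,0,0.002,0,0.03],[0,0,0.003,0,0.03],[0,0,0.003,0,0.03]]' 40
python3 drive.py '[[0,0,0.001,0,0.03],[0,0,0.001,0,0.03]]' 40
python3 drive.py '[[0,0,0.001,0,0.03],[0,0,0.001,0,0.03]]' 40
```

```text
time: 31.57
ee_pos: [0.515, 0.0691, 0.1696]
tcp_rot: [180.0, -0.0, 90.4]
wrist_force: [0.1, 0.1, -3.0]
opening: 0.0347
grasp_force: 41.9
time: 31.73
ee_pos: [0.5152, 0.0693, 0.1695]
tcp_rot: [179.9, -0.0, 90.4]
wrist_force: [-1.5, 1.5, 4.8]
opening: 0.0349
grasp_force: 42.6
time: 31.9
ee_pos: [0.5154, 0.0695, 0.1694]
tcp_rot: [179.9, -0.1, 90.4]
wrist_force: [-3.7, 2.5, 11.4]
opening: 0.0348
grasp_force: 43.2
```

```bash
python3 drive.py '[[0,0,-0.0015,0,0.03],[0,0,-0.0015,0,0.045],[0,0,-0.0015,0,0.065],[0,0,-0.0015,0,0.085],[0,0,-0.0015,0,0.085]]'; python3 drive.py '[[0,0,0,0,0.085],[0,0,0,0,0.085],[0,0,-0.02,0,0.085],[0,0,-0.06,0,0.085],[0,0,-0.1,0,0.085]]'
python3 drive.py '[[0,0,-0.03,0,0.085],[0,0,-0.06,0,0.085],[0,-0.04,-0.06,0,0.085],[0,-0.08,-0.06,0,0.085],[0,-0.12,-0.06,0,0.085]]'
python3 drive.py '[[0,-0.03,0,0,0.085],[0,-0.05,0,0,0.085],[0,-0.05,0,0,0.085],[0,-0.05,0,0,0.085],[0,-0.05,0,0,0.085]]'
python3 - <<'E'
from h import *
s=bot.camera('side');c=bot.camera('scene')
cv2.imwrite('pics/g.png',np.hstack([s[60:400,180:480],cv2.convertScaleAbs(c[20:360,180:480],alpha=1.7)]))
E
```

```text
time: 32.32
ee_pos: [0.515, 0.069, 0.1689]
tcp_rot: [-180.0, 0.0, 90.3]
wrist_force: [0.5, 0.2, 0.3]
opening: 0.0788
grasp_force: 0.0
time: 32.73
ee_pos: [0.5141, 0.069, 0.269]
tcp_rot: [-179.8, 0.0, 90.3]
wrist_force: [0.8, 0.2, 0.5]
opening: 0.085
grasp_force: 0.0
time: 33.15
ee_pos: [0.3945, 0.0684, 0.3288]
tcp_rot: [-180.0, 0.0, 90.3]
wrist_force: [-1.0, 0.2, 0.8]
opening: 0.0852
grasp_force: 0.0
time: 33.57
ee_pos: [0.3456, 0.0681, 0.3291]
tcp_rot: [180.0, -0.0, 90.4]
wrist_force: [-0.5, -0.5, -0.1]
opening: 0.0851
grasp_force: 0.0
```

View pics/g.png

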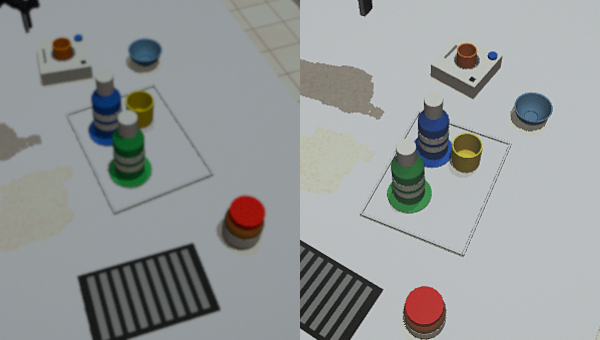

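Both bottles stand centred and upright on their own pads; the cup is in the well; bystanders untouched.

```bash
python3 -c "
from workcell import bot
print(bot.job_done())"
```

```text
the job is handed in; nothing more can be done
None
```

The job is handed in at about 34 s of the 109 s: the orange cup is fully down in the well, both bottles are back upright on their own pads, and the final camera views show the yellow cup, jar and bowl where they were.

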